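# Sort the sculptor's found metal into the parts trays

## Robot

A 7-joint arm with a two-finger parallel gripper is mounted at the origin on the work surface. World frame = base frame: x ahead of the robot, y to its left, z up, the work surface at z = 0. Lengths are in m, angles in rad, forces in N, time in s.
With the tool pointing down it reaches from about 0.4 to 0.875 m from the base axis. Payload 19.3 kg.
Tool frame: the origin (TCP) lies on the centre line of the jaws, within the pads' length; the fingertips stand 8 mm ahead of it and the grasp point (between the pads) lies 11 mm behind it; z points along the fingers, y is the line along which they close (so a half turn about z gives the same grasp; the last joint's range is limited). The gripper opens to 85 mm and grips with 20 to 120 N. Pads are 22 mm wide; open, the fingers measure 114 mm over their backs; the gripper's body (76 mm by 85 mm) begins 54 mm behind the grasp point. The pads swing forward as they close: fully open they stand 13 mm farther back than shut.
Start: joints at [1.23, 0.521, -0.036, 1.599, 0.021, 1.021, -0.113], TCP at [0.167, -0.602, 0.239] pointing down, gripper open.
Joint ranges: [-2.91, 2.91], [-0.3, 2.13], [-1.5, 1.42], [0.17, 2.43], [-1.26, 4.41], [0.16, 1.93], [-2.52, 2.52]. Speed limits (rad/s): [1.89, 1.89, 2.39, 2.39, 3.01, 3.01, 3.01].

## Interface

Orientations are given as [roll, pitch, yaw] about the fixed x, y, z axes, in that order (R = Rz(yaw) Ry(pitch) Rx(roll)).
In Python, from workcell import status, grab_frame, camera_params, bot, search_frame, silhouettes gives the robot as it stands.
- The arm moves only by the shell command python3 -m creep 'ROWS' [FORCE]. ROWS is JSON, a list of rows, each a list of 5 numbers: the shift along the tool's x, y, z in units of 60 mm (1.0 is 60 mm), then the turn about the tool's z in units of 8 degrees (1.0 is 8 degrees), then the opening, from 0 (shut) to 1 (fully open). In form: [[x, y, z, twist, hand], ...]. A call has 1 to 5 rows; each row is the pose to reach, as a shift and turn from the pose commanded when the call began, along the tool's axes at that moment; what a row does not reach only later rows make up. A row lasts 1/8 s, in which the tool goes at most 62.5 mm and 10.7 degrees, less where a joint would pass 70% of its speed; a pose out of reach is approached as far as the arm can. A call with a gripper value outside its range is refused whole. The fingers move at their own pace and stop on an object; FORCE is the grip in N (left out, the last holds). Time passes only in rows, so rows that repeat a pose let the fingers close. It gives the time, the measured TCP pose, the force, the opening and the grip force at its end, in the units of the state.
- status.observe(): the state, without advancing time (a new reading comes with each control period).
- grab_frame(name): name is "scene" or "side" or "wrist"; returns the picture (400x640x3 uint8, blue, green, red); there is no depth.
- camera_params(name): a dict with "K" (3x3 intrinsics, pixels), "k1" (the pictures are not rectified: a ray, as slopes to the right and down, at radius r is drawn at 1 + k1 r^2 times it, then the intrinsics apply), "rvec" (rotation vector, rad) and "tvec" (3), from world to camera coordinates, as OpenCV has them; the wrist camera has in their place "tool_from_camera" (4x4, takes a point from camera to tool coordinates, whose origin is the TCP and whose axes are the flange's). Camera axes: x right, y down, z forward; pixel columns grow to the right and rows downward; lengths in m; the calibration is good to about 2 mm. A picture is of the moment at which its call begins: read the wrist's pose just before it. camera_params takes no time and is no camera call.
- bot.job_done(): hands the job in; it is judged then, once.
Trained networks look in the newest picture that a camera, given by its name, has taken for a name from the list of things; names that differ only in an ending like _2 or _b are one class to them, and where a whole thing is asked for, a point or a joint stands for the part that bears it (a point fixed in the world has none). Each returns a list of dicts, best first, with "p" (0 to 1); they miss things now and then, are a little off and sometimes report something else, mostly with a low value. They report only what shows in the picture. A call takes as long as a camera call.
- search_frame(camera, name): "extent" ([left, top, right, bottom] as shares, 0 to 1, of the picture: columns of its width, rows of its height, round what is visible of it).
- silhouettes(camera, name): "mask" (400x640 bool, what is visible of it) and "extent" ([left, top, right, bottom] as shares, 0 to 1, of the picture: columns of its width, rows of its height, round what is visible of it).
The state is a dict: "clock": time; "qpos": joint angles; "qd": joint speeds; "joint_efforts": joint torques, N m; "position": TCP position; "tool_rot": TCP orientation; "force": force on the tool from outside, world axes, zero at the start; "moment": the same for the moment, N m; "grip_width": finger opening in m; "finger_force": force on a finger pad.
Only numpy, scipy, OpenCV 4.12 (cv2) and the standard library are available. Lean on these libraries where they do the work, as an engineer would, in place of code of your own. Each camera call takes 0.05 s, during which the arm holds its last target. There are 200 camera calls.

## Task

Sort the loose metal parts on the welding bench into the parts trays: both hexagon nuts into the red tray, the ball bearing into the blue tray, and both brass fittings into the white tray. Set each part down (do not drop it) flat on the floor of its tray, the same way up as you found it, not on another part or on the rim, and leave the tape measure and the spray can where they are.

Things in the scene. Friction and masses are not known exactly. Their poses are not given: they have to be found in the camera images.
- nut_bright_c (a point): large bright steel hexagon nut lying flat on the bench: 46 mm across flats (53 mm across corners), 24 mm high, 28 mm hole. Point: its centre, 12 mm above its underside; z up along the hole; its x axis is square to one pair of flats (so pairs of flats lie along x and at 60 and 120 degrees from it). About 0.2 kg.
- nut_black_c (a point): black steel hexagon nut lying flat: 36 mm across flats (42 mm across corners), 30 mm high, 20 mm hole. Point: its centre, 15 mm above its underside; axes as for the bright nut (x square to a pair of flats, z up). About 0.2 kg.
- bearing_c (a point): steel ball bearing with a black seal ring, lying flat: a disc 47 mm in diameter, 20 mm high, small hole in the middle. Point: its centre, 10 mm above its underside; z up. About 0.2 kg.
- brass_coupling_c (a point): brass pipe coupling standing upright: round, 40 mm high, a 38 mm diameter collar at the bottom 14 mm and the top 14 mm, 32 mm waist between. Point: its centre, 20 mm above its underside; z up. About 0.2 kg.
- brass_hosetail_c (a point): brass hose tail standing upright: round collar 36 mm in diameter and 22 mm high below, ribbed spigot about 20 mm in diameter above it, 49 mm high in all. Point: half-way up, 24.5 mm above its underside; z up. About 0.15 kg.
- tray_red: open rectangular steel parts tray painted red, held fast to the bench; 118 mm (its x) by 158 mm (its y) outside, 24 mm high, walls and floor 4 mm thick, so 110 by 150 mm inside. Origin: centre of its underside, on the bench top (height 0); z up. For the nuts.
- tray_white: open rectangular steel parts tray painted white, held fast to the bench; 118 mm (its x) by 158 mm (its y) outside, 24 mm high, walls and floor 4 mm thick, so 110 by 150 mm inside. Origin: centre of its underside, on the bench top (height 0); z up. For the brass fittings.
- tray_blue: open rectangular steel parts tray painted blue, held fast to the bench; 118 mm (its x) by 158 mm (its y) outside, 24 mm high, walls and floor 4 mm thick, so 110 by 150 mm inside. Origin: centre of its underside, on the bench top (height 0); z up. For the bearing.
- tape_measure_c (a point): yellow and black tape measure, loose on the bench in the same row as the parts: 60 mm (x) by 34 mm (y), 54 mm high, with a small steel hook standing 7 mm out at -x. Not part of the job. Point: its centre, 27 mm up.
- spray_can_c (a point): green spray can standing beside the leftmost tray, loose: 66 mm in diameter, 190 mm high. Not part of the job. Point: its centre, 95 mm up.

How it is judged:
At the end, for the whole second after the job is handed in: Both nuts in the red tray, the bearing in the blue, both brass fittings in the white: each centre inside its tray (within 55 mm along x and 75 mm along y of the middle), height within 4 mm of lying flat on the tray floor, tilt under 0.15 rad, at rest and released (x of nut_bright_c in the frame of tray_red between -0.055 and 0.055 m and y of nut_bright_c in the frame of tray_red between -0.075 and 0.075 m and z of nut_bright_c in the frame of tray_red between 0.012 and 0.02 m and angle between each of nut_bright_c, nut_black_c, bearing_c, brass_coupling_c, brass_hosetail_c's own z axis and vertical below 0.15 rad and linear speed of each of nut_bright, nut_black, bearing, brass_coupling, brass_hosetail below 0.02 m/s and contact force between the fingers and nut_bright below 0.05 N and x of nut_black_c in the frame of tray_red between -0.055 and 0.055 m and y of nut_black_c in the frame of tray_red between -0.075 and 0.075 m and z of nut_black_c in the frame of tray_red between 0.015 and 0.023 m and contact force between the fingers and nut_black below 0.05 N and x of bearing_c in the frame of tray_blue between -0.055 and 0.055 m and y of bearing_c in the frame of tray_blue between -0.075 and 0.075 m and z of bearing_c in the frame of tray_blue between 0.01 and 0.018 m and contact force between the fingers and bearing below 0.05 N and x of brass_coupling_c in the frame of tray_white between -0.055 and 0.055 m and y of brass_coupling_c in the frame of tray_white between -0.075 and 0.075 m and z of brass_coupling_c in the frame of tray_white between 0.02 and 0.028 m and contact force between the fingers and brass_coupling below 0.05 N and x of brass_hosetail_c in the frame of tray_white between -0.055 and 0.055 m and y of brass_hosetail_c in the frame of tray_white between -0.075 and 0.075 m and z of brass_hosetail_c in the frame of tray_white between 0.0245 and 0.0325 m and contact force between the fingers and brass_hosetail below 0.05 N); the robot touches nothing.
It fails at once if a part is let fall from more than about 5 cm (moving faster than 1 m/s with no finger touching it) ((linear speed of nut_bright above 1 m/s and contact force between the fingers and nut_bright below 0.05 N) or (linear speed of nut_black above 1 m/s and contact force between the fingers and nut_black below 0.05 N) or (linear speed of bearing above 1 m/s and contact force between the fingers and bearing below 0.05 N) or (linear speed of brass_coupling above 1 m/s and contact force between the fingers and brass_coupling below 0.05 N) or (linear speed of brass_hosetail above 1 m/s and contact force between the fingers and brass_hosetail below 0.05 N)).
It fails at once if the tape measure is moved more than 30 mm or the spray can is moved more than 30 mm or knocked over (distance of any of tape_measure_c, spray_can_c from where it was at the start of the episode above 0.03 m).
It also fails if it takes over 120 s, if anything falls off the work surface, if the arm or the gripper's body presses on something with over 40 N, if the wrist force passes 120 N, or if a joint passes its speed limit or range.

## Working session

There is one attempt and no reset: what is moved stays moved. The work goes in short steps, Python scripts to look and compute and a shell command to move; the robot and the scene stay as the last step left them, time stands still between calls to the robot, and variables do not carry over. Pictures are saved under pics/ and viewed, at most 14 in all, crops included, and the job is handed in when it is done.

```bash
ls; mkdir -p pics; python3 - <<'E'
from workcell import status, grab_frame, camera_params
import cv2
print(status.observe())
for n in ("scene","side","wrist"):
    cv2.imwrite(f"pics/{n}0.png",grab_frame(n)); print(n,camera_params(n))
E
```

```text
pics
{'clock': 0.0, 'qpos': array([ 1.22981701,  0.52202459, -0.03632254,  1.59997884,  0.0211952 ,
        1.02112616, -0.11280307]), 'qd': array([ 0.00044592, -0.00107634,  0.00142139,  0.00058032, -0.00029608,
        0.00283398,  0.00010408]), 'joint_efforts': array([-8.32220885e-04, -9.27088666e+01,  1.97894365e+00, -3.69909525e+01,
        1.77069521e-02,  8.26388161e-03,  5.41987174e-05]), 'position': array([ 0.1670531 , -0.6019235 ,  0.23872964]), 'tool_rot': array([-3.14044340e+00,  8.10923643e-05,  2.70759073e-01]), 'force': array([0.3590518 , 0.64339551, 0.87016715]), 'moment': array([-8.97700480e-02,  2.03000554e-02, -9.58662768e-05]), 'finger_force': 0.0, 'grip_width': 0.08529378787972361}
scene {'K': array([[448.4524761 ,   0.        , 319.60676471],
       [  0.        , 448.4524761 , 194.74629664],
       [  0.        ,   0.        ,   1.        ]]), 'k1': -0.007718515735972151, 'rvec': array([ 2.04392879,  1.11903723, -0.53764534]), 'tvec': array([-0.33748601, -0.20685205,  1.62438507])}
side {'K': array([[380.34530737,   0.        , 320.3882695 ],
       [  0.        , 380.34530737, 202.40052387],
       [  0.        ,   0.        ,   1.        ]]), 'k1': -0.05516012056549831, 'rvec': array([ 2.38903148, -0.65399091,  0.22394541]), 'tvec': array([-0.42146167,  0.30289832,  0.79312862])}
wrist {'K': array([[311.580433  ,   0.        , 318.39932844],
       [  0.        , 311.580433  , 198.19744819],
       [  0.        ,   0.        ,   1.        ]]), 'k1': -0.013372449301559527, 'tool_from_camera': array([[-4.59505617e-04, -9.54744313e-01, -2.97427445e-01,
         7.66083397e-02],
       [ 9.99999750e-01, -2.78683351e-04, -6.50357459e-04,
         3.16488929e-04],
       [ 5.38037008e-04, -2.97427670e-01,  9.54744202e-01,
        -1.35633469e-01],
       [ 0.00000000e+00,  0.00000000e+00,  0.00000000e+00,
         1.00000000e+00]])}
```

View pics/scene0.png

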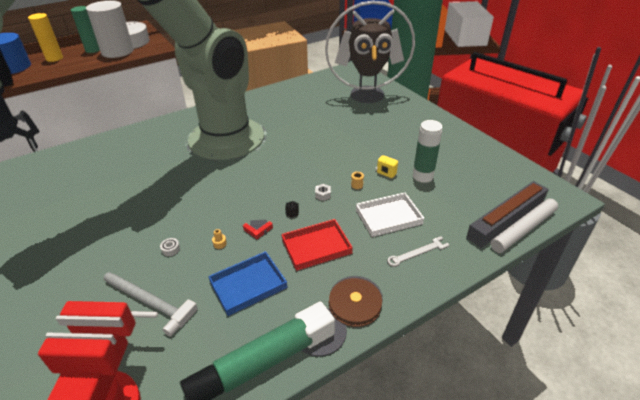

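View pics/side0.png

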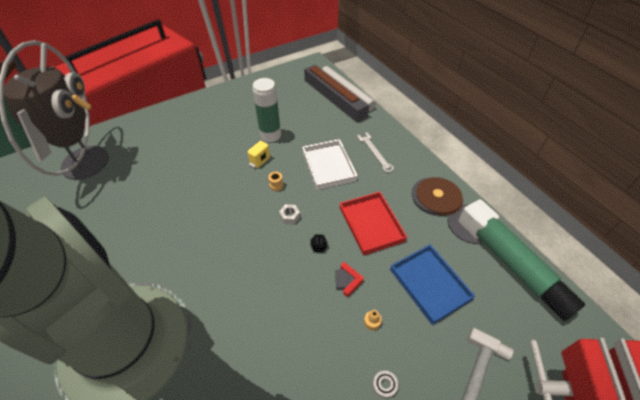

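The scene view shows the row of parts: bearing (170,246), hose tail (219,239), a magnet (258,227), black nut (292,209), bright nut (323,191), coupling (357,180) and tape (387,167). The trays are blue (247,283), red (317,244) and white (390,213). The side view agrees.

```bash
cat > h.py <<'E'
import numpy as np, cv2
from scipy.spatial.transform import Rotation as R
from workcell import status, grab_frame, camera_params, search_frame, silhouettes
H=dict(nut_bright_c=.012,nut_black_c=.015,bearing_c=.010,brass_coupling_c=.020,brass_hosetail_c=.0245,tape_measure_c=.027,spray_can_c=.095,tray_red=.012,tray_white=.012,tray_blue=.012)
def pose(cam,st=None):
    """camera-to-world rotation, camera origin"""
    p=camera_params(cam)
    if cam=="wrist":
        st=st or status.observe(); T=p["tool_from_camera"]; Rt=R.from_euler("xyz",st["tool_rot"]).as_matrix()
        return Rt@T[:3,:3], Rt@T[:3,3]+st["position"]
    Rc=cv2.Rodrigues(p["rvec"])[0].T
    return Rc, -Rc@p["tvec"]
def plane(cam,uv,z,st=None):
    p=camera_params(cam); Rc,o=pose(cam,st)
    uv=np.atleast_2d(np.float64(uv))
    n=cv2.undistortPoints(uv[:,None],p["K"],np.array([p["k1"],0,0,0]))[:,0]
    d=np.c_[n,np.ones(len(n))]@Rc.T
    return o+d*((z-o[2])/d[:,2])[:,None]
def proj(cam,P,st=None):
    p=camera_params(cam); Rc,o=pose(cam,st)
    return cv2.projectPoints(np.atleast_2d(P),cv2.Rodrigues(Rc.T)[0],-Rc.T@o,p["K"],np.array([p["k1"],0,0,0]))[0][:,0]
def cent(m):
    v,u=np.nonzero(m); return u.mean(),v.mean()
def units(d,yaw):
    """world xy shift -> tool x,y (tool down, roll pi) in 60 mm units"""
    Rt=R.from_euler("xyz",[np.pi,0,yaw]).as_matrix()
    return (Rt.T@np.r_[d[:2],0])[:2]/.06
E
python3 - <<'E'
from h import *
for n in H:
    for c in("scene","side"):
        s=silhouettes(c,n)
        for r in s[:2]:
            m=r["mask"]; q=plane(c,cent(m),H[n])[0]
            a=""
            if "tray" in n:
                cn=cv2.findContours(m.astype('uint8'),0,2)[0]; cn=max(cn,key=cv2.contourArea)[:,0]
                w=plane(c,cn,.024)[:,:2]; a=cv2.minAreaRect((w*1000).astype('f4'))
            print(n,c,round(r["p"],2),np.round(cent(m)),m.sum(),q.round(3),a)
E
```

```text
nut_bright_c scene 0.67 [322. 192.] 233 [0.461 0.119 0.012] 
nut_bright_c scene 0.23 [316. 244.] 2333 [ 0.634 -0.013  0.012] 
nut_bright_c side 0.85 [289. 214.] 314 [0.465 0.119 0.012] 
nut_black_c scene 0.57 [291. 209.] 182 [ 0.48  -0.     0.015] 
nut_black_c side 0.5 [318. 243.] 273 [0.484 0.001 0.015] 
bearing_c scene 0.85 [170. 246.] 304 [ 0.428 -0.346  0.01 ] 
bearing_c side 0.81 [385. 385.] 534 [ 0.432 -0.347  0.01 ] 
brass_coupling_c scene 0.75 [357. 180.] 185 [0.479 0.234 0.02 ] 
brass_coupling_c side 0.67 [275. 181.] 205 [0.482 0.235 0.02 ] 
brass_hosetail_c scene 0.51 [218. 240.] 190 [ 0.492 -0.23   0.024] 
brass_hosetail_c side 0.77 [372. 320.] 255 [ 0.482 -0.229  0.024] 
tape_measure_c scene 0.94 [387. 166.] 354 [0.48  0.351 0.027] 
tape_measure_c side 0.94 [258. 154.] 404 [0.484 0.35  0.027] 
tape_measure_c side 0.17 [432. 284.] 3680 [ 0.645 -0.23   0.027] 
spray_can_c scene 0.76 [427. 150.] 1290 [0.552 0.443 0.095] 
spray_can_c side 0.82 [266. 109.] 1411 [0.564 0.447 0.095] 
tray_red scene 0.91 [316. 244.] 2356 [ 0.636 -0.012  0.012] ((643.6050415039062, -16.53268432617
[... 331 characters left out ...]
0.454345703125, 141.1505889892578), 75.48794555664062)
tray_white side 0.82 [329. 164.] 1899 [0.648 0.223 0.012] ((644.2183837890625, 218.38101196289062), (181.09747314453125, 124.50586700439453), 76.43103790283203)
tray_blue scene 0.84 [247. 282.] 2993 [ 0.653 -0.224  0.012] ((659.1976318359375, -224.17654418945312), (164.31838989257812, 139.41441345214844), 89.43022155761719)
tray_blue side 0.86 [432. 284.] 3626 [ 0.653 -0.226  0.012] ((649.4356689453125, -224.1378936767578), (165.2399139404297, 130.44769287109375), 88.19125366210938)
tray_blue side 0.16 [276. 181.] 269 [0.486 0.241 0.012] ((482.8160705566406, 231.92018127441406), (77.02915954589844, 39.878990173339844), 71.36402893066406)
```

```bash
python3 -m creep '[[1.1,-0.6,0,0,1],[2.2,-1.2,0,0,1],[3.2,-1.8,0,0,1],[4.2,-2.3,0,0,1],[5.2,-2.9,0,0,1]]'; python3 -m creep '[[0,0,0.2,-1.3,1],[0,0,0.4,-2.6,1],[0,0,0.6,-3.9,1],[0,0,0.6,-5.2,1],[0,0,0.6,-6.5,1]]'; python3 -m creep '[[0,0,0,-1.3,1],[0,0,0,-2.6,1],[0,0,0,-2.8,1],[0,0,0,-2.8,1]]'
```

```text
clock: 1.78
position: [0.3911, -0.3815, 0.2396]
tool_rot: [3.141, -0.0, 0.271]
force: [0.9, -0.5, -0.1]
grip_width: 0.0855
finger_force: 0.0
clock: 2.4
position: [0.3898, -0.383, 0.2032]
tool_rot: [-3.141, -0.0, 1.184]
force: [-0.3, -0.6, -1.0]
grip_width: 0.0852
finger_force: 0.0
clock: 2.9
position: [0.3897, -0.3831, 0.2033]
tool_rot: [-3.142, -0.0, 1.566]
force: [0.4, -1.1, 0.4]
grip_width: 0.0853
finger_force: 0.0
```

```bash
cat >> h.py <<'E'
from scipy.optimize import minimize
def ring(r,z,n=40,a0=0): 
    a=a0+np.arange(n)*2*np.pi/n; return np.c_[r*np.cos(a),r*np.sin(a),np.full(n,z)]
def prism(r,z0,z1,n=40,a0=0): return np.r_[ring(r,z0,n,a0),ring(r,z1,n,a0)]
hexa=lambda af,h:[prism(af/np.sqrt(3),0,h,6,np.pi/6)]
MODEL=dict(nut_bright_c=hexa(.046,.024),nut_black_c=hexa(.036,.030),bearing_c=[prism(.0235,0,.02)],
 brass_coupling_c=[prism(.019,0,.014),prism(.016,.01,.03),prism(.019,.026,.04)],brass_hosetail_c=[prism(.018,0,.022),prism(.010,.02,.049)])
def fit(cam,name,zb=0.,save=None):
    st=status.observe(); im=grab_frame(cam)
    if save: cv2.imwrite(save,im)
    r=silhouettes(cam,name)
    if not r: print("none"); return
    m=r[0]["mask"]; S=4
    M=cv2.resize(m.astype("f4"),None,fx=S,fy=S,interpolation=cv2.INTER_LINEAR)>.5
    def draw(q):
        g=np.zeros(M.shape,"uint8")
        for P in MODEL[name]:
            W=P@R.from_euler("z",q[2]).as_matrix().T+[q[0],q[1],zb]
            uv=(proj(cam,W,st)+.5)*S-.5
            cv2.fillConvexPoly(g,cv2.convexHull(uv.round().astype(int)),1)
        return g>0
    cost=lambda q:1-(draw(q)&M).sum()/max((draw(q)|M).sum(),1)
    p0=plane(cam,cent(m),zb+H[name],st)[0]
    hx="nut" in name; best=None
    for a in (np.arange(0,60,10) if hx else [0]):
        s=np.array([[0,0,0],[.004,0,0],[0,.004,0],[0,0,.1]])+[p0[0],p0[1],np.radians(a)]
        o=minimize(cost,s[0],method="Nelder-Mead",options=dict(initial_simplex=s,xatol=1e-4,fatol=1e-4,maxiter=80))
        if best is None or o.fun<best.fun: best=o
    q=best.x; e=q[:2]-st["position"][:2]; yaw=st["tool_rot"][2]
    # flat normals at q2+k*60; tool y axis direction is yaw-90
    tw=((q[2]-(yaw-np.pi/2)+np.pi/6)%(np.pi/3)-np.pi/6) if hx else 0.
    print(name,"p",round(r[0]["p"],2),"IoU",round(1-best.fun,3),"cent",np.round(cent(m)),"xy",q[:2].round(4),"hexdeg",round(np.degrees(q[2])%60,1),
      "| units x,y",units(e,yaw).round(2),"twist",round(-np.degrees(tw)/8,2),"z",st["position"][2].round(4))
    return q
E
python3 - <<'E'
from h import *
fit("wrist","bearing_c",save="pics/w1.png")
E
```

```text
bearing_c p 0.76 IoU 0.836 cent [359. 141.] xy [ 0.432  -0.3469] hexdeg 2.8 | units x,y [0.61 0.7 ] twist -0.0 z 0.2033
```

View pics/w1.png

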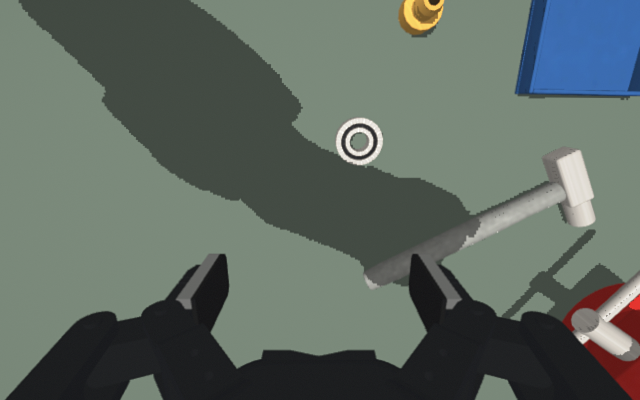

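The wrist view shows the bearing at (359,141), clear of the hammer handle end (372,282) and the hose tail (422,15). The fit agrees with the fixed cameras.

```bash
python3 -m creep '[[0.3,0.35,0.6,0,1],[0.61,0.7,1.2,0,1],[0.61,0.7,1.9,0,1],[0.61,0.7,2.5,0,1],[0.61,0.7,2.8,0,1]]'; python3 -m creep '[[0,0,0.2,0,1],[0,0,0.4,0,1],[0,0,0.4,0,1]]';  python3 -m creep '[[0,0,0,0,0.2],[0,0,0,0,0.2],[0,0,0,0,0.2],[0,0,0,0,0.2],[0,0,0,0,0.2]]' 50
```

```text
clock: 3.62
position: [0.4315, -0.346, 0.0337]
tool_rot: [-3.14, -0.001, 1.568]
force: [0.2, -0.2, -0.3]
grip_width: 0.0855
finger_force: 0.0
clock: 4.0
position: [0.4318, -0.3465, 0.0112]
tool_rot: [-3.141, -0.0, 1.569]
force: [0.9, -0.4, 1.1]
grip_width: 0.0853
finger_force: 0.0
clock: 4.62
position: [0.4321, -0.3467, 0.0121]
tool_rot: [3.141, 0.001, 1.569]
force: [-1.7, 0.8, 12.2]
grip_width: 0.0452
finger_force: 49.3
```

```bash
python3 -m creep '[[0,0,-0.6,0,0.2],[0,0,-1.2,0,0.2],[0,0,-1.7,0,0.2],[0,0,-1.7,0,0.2]]'; python3 -m creep '[[0.5,0.9,0,0,0.2],[1,1.8,0,0,0.2],[1.5,2.7,0,0,0.2],[2,3.7,0,0,0.2],[2,3.7,0,0,0.2]]'; python3 - <<'E'
from h import *
s=status.observe()
for r in silhouettes("wrist","tray_blue")[:1]:
    cn=max(cv2.findContours(r["mask"].astype('uint8'),0,2)[0],key=cv2.contourArea)[:,0]
    print(r["p"],cv2.minAreaRect((plane("wrist",cn,.024,s)[:,:2]*1000).astype('f4')))
cv2.imwrite("pics/w2.png",grab_frame("wrist"))
E
```

```text
clock: 5.12
position: [0.4327, -0.3472, 0.1155]
tool_rot: [3.139, 0.002, 1.569]
force: [-0.2, -0.4, -2.4]
grip_width: 0.0446
finger_force: 52.2
clock: 5.75
position: [0.657, -0.2221, 0.1118]
tool_rot: [3.141, -0.002, 1.574]
force: [-1.7, -0.5, -2.8]
grip_width: 0.045
finger_force: 52.3
0.94 ((834.617431640625, -112.2251968383789), (87.94722747802734, 58.57657241821289), 0.9505898952484131)
```

View pics/w2.png

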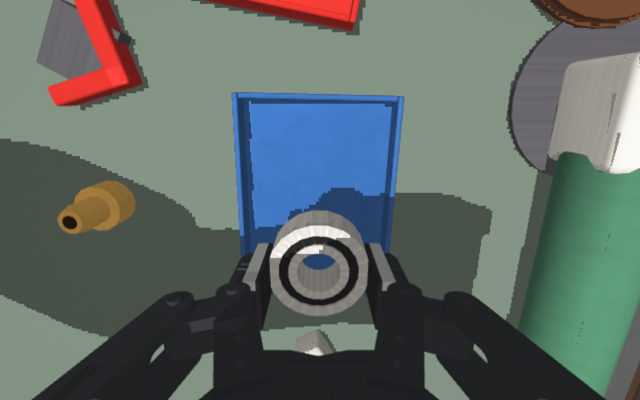

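The bearing is held level and centred over the blue tray (walls at columns 236 and 403, TCP around column 319). I'll set it down.

```bash
python3 -m creep '[[0,0,0.5,0,0.2],[0,0,1.0,0,0.2],[0,0,1.4,0,0.2],[0,0,1.55,0,0.2],[0,0,1.62,0,0.2]]'; python3 -m creep '[[0,0,0,0,0.2],[0,0,0,0,0.75],[0,0,0,0,0.75],[0,0,0,0,0.75]]'; python3 -m creep '[[0,0,-0.4,0,0.75],[0,0,-1,0,0.75],[0,0,-2,0,1],[0,0,-2.5,0,1]]'
```

```text
clock: 6.48
position: [0.654, -0.2271, 0.0162]
tool_rot: [3.142, 0.0, 1.569]
force: [-12.9, 2.3, 35.2]
grip_width: 0.045
finger_force: 56.2
clock: 6.98
position: [0.6542, -0.2268, 0.0163]
tool_rot: [3.141, 0.0, 1.569]
force: [-0.1, 0.5, -0.8]
grip_width: 0.0644
finger_force: 0.0
clock: 7.48
position: [0.6551, -0.2269, 0.1714]
tool_rot: [3.137, 0.001, 1.569]
force: [0.1, -0.1, -0.1]
grip_width: 0.086
finger_force: 0.0
```

```bash
python3 -m creep '[[-0.2,-0.8,0,0,1],[-0.4,-1.6,0,0,1],[-0.6,-2.3,0,0,1],[-0.8,-2.8,0,0,1],[-0.8,-2.8,0,0,1]]'; python3 - <<'E'
from h import *
fit("wrist","brass_hosetail_c",save="pics/w3.png")
E
```

```text
clock: 8.1
position: [0.4843, -0.2761, 0.1679]
tool_rot: [3.141, 0.002, 1.567]
force: [1.0, -0.1, -0.2]
grip_width: 0.0853
finger_force: 0.0
brass_hosetail_c p 0.76 IoU 0.96 cent [318. 132.] xy [ 0.4852 -0.2274] hexdeg 3.8 | units x,y [0.81 0.01] twist -0.0 z 0.1679
```

View pics/w3.png

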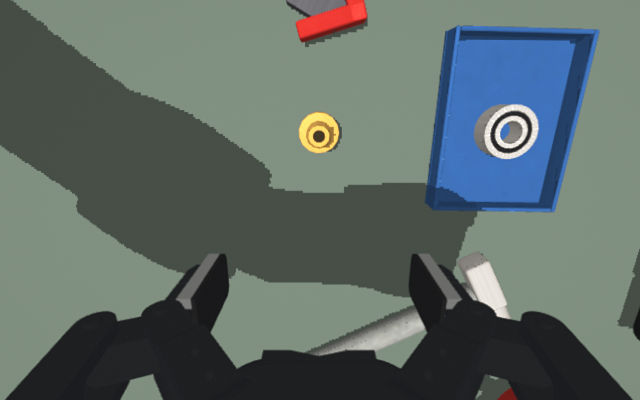

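The bearing lies flat in the blue tray, and the hose tail shows clean at (318,132). I'll grasp its collar.

```bash
python3 -m creep '[[0.4,0,0.5,0,1],[0.81,0.01,1,0,1],[0.81,0.01,1.7,0,1],[0.81,0.01,2.4,0,1],[0.81,0.01,2.58,0,1]]'; python3 -m creep '[[0,0,0,0,0.2],[0,0,0,0,0.2],[0,0,0,0,0.2],[0,0,0,0,0.2],[0,0,0,0,0.2]]' 50; python3 -m creep '[[0,0,-0.6,0,0.2],[0,0,-1.2,0,0.2],[0,0,-1.8,0,0.2],[0,0,-1.8,0,0.2]]'
```

```text
clock: 8.82
position: [0.4866, -0.2247, 0.0097]
tool_rot: [-3.139, -0.001, 1.571]
force: [0.2, -0.3, 0.5]
grip_width: 0.0857
finger_force: 0.0
clock: 9.45
position: [0.4873, -0.2264, 0.0128]
tool_rot: [3.14, 0.001, 1.569]
force: [-2.1, 1.4, 15.7]
grip_width: 0.033
finger_force: 48.3
clock: 9.95
position: [0.4879, -0.2267, 0.1223]
tool_rot: [3.137, 0.002, 1.569]
force: [-0.3, -0.6, -1.2]
grip_width: 0.0325
finger_force: 50.6
```

```bash
python3 -m creep '[[0.8,0.3,0,0,0.2],[1.6,0.6,0,0,0.2],[2.4,0.9,0,0,0.2],[3.2,1.2,0,0,0.2],[4,1.5,0,0,0.2]]'; python3 -m creep '[[0.8,0.3,0,0,0.2],[1.6,0.6,0,0,0.2],[2.3,0.85,0,0,0.2],[2.9,1.05,0,0,0.2],[2.9,1.05,0,0,0.2]]'; python3 - <<'E'
from h import *
cv2.imwrite("pics/w4.png",grab_frame("wrist"))
E
```

```text
clock: 10.58
position: [0.5772, 0.0154, 0.1189]
tool_rot: [-3.141, 0.0, 1.569]
force: [0.4, -0.5, -0.0]
grip_width: 0.0332
finger_force: 50.6
clock: 11.2
position: [0.6398, 0.1914, 0.1185]
tool_rot: [-3.141, -0.001, 1.573]
force: [0.1, -0.5, -2.3]
grip_width: 0.0333
finger_force: 50.6
```

View pics/w4.png

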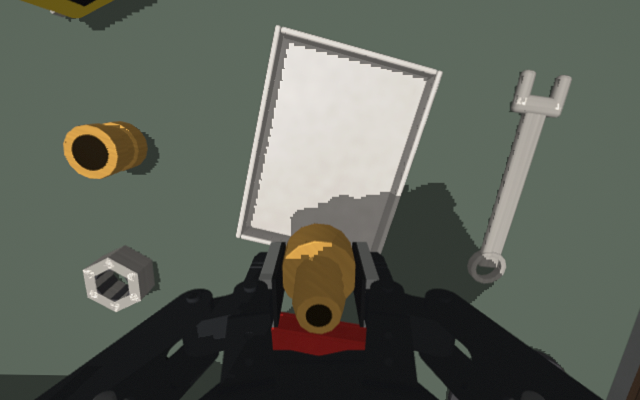

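The tray is turned about 14°, with rim corners at (280,28), (440,72) and (238,237). I'll check the set-down point against those corners.

```bash
python3 - <<'E'
from h import *
s=status.observe()
w=plane("wrist",[(280,28),(440,72),(238,237)],.024,s)[:,:2]
a,b,c=w; ey=(a-c)/np.linalg.norm(a-c); ex=np.array([ey[1],-ey[0]])
print(w.round(4),np.linalg.norm(a-c),np.linalg.norm(a-b),"centre",(b+c)/2,"ey",ey)
d=s["position"][:2]-(b+c)/2; print("tcp in tray",d@ex,d@ey,s["position"])
for v in(-.036,.036): print(v,((b+c)/2+ey*v).round(4))
E
```

```text
[[0.6148 0.3116]
 [0.7241 0.2844]
 [0.5755 0.1606]] 0.1560211808386466 0.11257731319462372 centre [0.64977531 0.22250498] ey [0.25187923 0.96775868]
tcp in tray -0.00130235161089505 -0.034915090317797194 [0.63972056 0.18904363 0.118415  ]
-0.036 [0.6407 0.1877]
0.036 [0.6588 0.2573]
```

```bash
python3 -m creep '[[0,0,0.6,0,0.2],[0,0,1.1,0,0.2],[0,0,1.45,0,0.2],[0,0,1.6,0,0.2],[0,0,1.67,0,0.2]]'; python3 -m creep '[[0,0,0,0,0.2],[0,0,0,0,0.6],[0,0,0,0,0.6],[0,0,0,0,0.6]]'; python3 -m creep '[[0,0,-0.7,0,0.6],[0,0,-1.4,0,0.6],[0,0,-2.1,0,1],[0,0,-2.5,0,1]]'
```

```text
clock: 11.88
position: [0.6405, 0.1877, 0.0192]
tool_rot: [3.141, -0.0, 1.569]
force: [0.8, -0.7, -1.2]
grip_width: 0.033
finger_force: 50.6
clock: 12.38
position: [0.6405, 0.1879, 0.0195]
tool_rot: [3.141, -0.0, 1.569]
force: [0.0, -0.4, 0.1]
grip_width: 0.051
finger_force: 0.0
clock: 12.88
position: [0.6408, 0.188, 0.1716]
tool_rot: [3.139, -0.001, 1.569]
force: [-0.3, 0.3, -0.3]
grip_width: 0.0843
finger_force: 0.0
```

```bash
python3 -m creep '[[0,-0.8,0,0,1],[0,-1.6,0,0,1],[0,-2.3,0,0,1],[0,-2.67,0,0,1],[0,-2.67,0,0,1]]'; python3 - <<'E'
from h import *
fit("wrist","brass_coupling_c",save="pics/w5.png")
E
```

```text
clock: 13.5
position: [0.4792, 0.1882, 0.1696]
tool_rot: [3.141, 0.0, 1.57]
force: [0.0, 0.6, -0.1]
grip_width: 0.0855
finger_force: 0.0
brass_coupling_c p 0.92 IoU 0.955 cent [322. 138.] xy [0.4828 0.2339] hexdeg 2.8 | units x,y [0.76 0.06] twist -0.0 z 0.1696
```

View pics/w5.png

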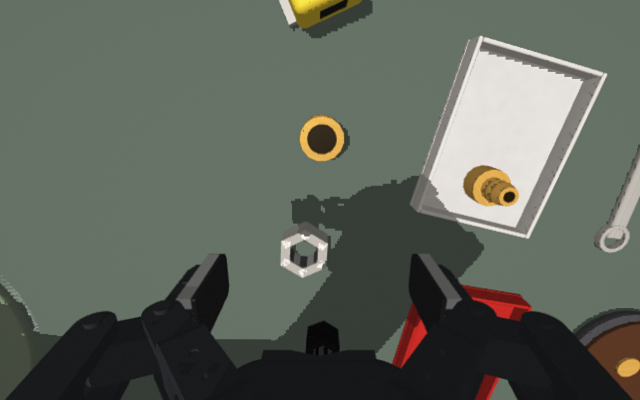

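The hose tail stands upright in the white tray at (490,188). The coupling is at (322,138), with the tape measure well clear.

```bash
python3 -m creep '[[0.4,0.03,0.5,0,1],[0.76,0.05,1,0,1],[0.76,0.05,1.7,0,1],[0.76,0.05,2.4,0,1],[0.76,0.05,2.58,0,1]]'; python3 -m creep '[[0,0,0,0,0.2],[0,0,0,0,0.2],[0,0,0,0,0.2],[0,0,0,0,0.2],[0,0,0,0,0.2]]' 50; python3 -m creep '[[0,0,-0.6,0,0.2],[0,0,-1.2,0,0.2],[0,0,-1.8,0,0.2],[0,0,-1.8,0,0.2]]';python3 -m creep '[[0.1,0.8,0,0,0.2],[0.2,1.6,0,0,0.2],[0.3,2.3,0,0,0.2],[0.38,2.9,0,0,0.2],[0.38,2.9,0,0,0.2]]'
```

```text
clock: 14.22
position: [0.4826, 0.2332, 0.0121]
tool_rot: [-3.139, 0.002, 1.569]
force: [0.3, -0.5, 1.2]
grip_width: 0.0852
finger_force: 0.0
clock: 14.85
position: [0.484, 0.2339, 0.0158]
tool_rot: [3.14, -0.001, 1.569]
force: [-1.9, -0.9, 10.6]
grip_width: 0.0353
finger_force: 48.6
clock: 15.35
position: [0.4845, 0.2341, 0.1254]
tool_rot: [3.137, -0.002, 1.569]
force: [-1.0, 0.1, -1.7]
grip_width: 0.0356
finger_force: 50.4
clock: 15.98
position: [0.6586, 0.2557, 0.121]
tool_rot: [-3.141, 0.0, 1.568]
force: [-1.0, 0.6, -1.4]
grip_width: 0.0357
finger_force: 50.7
```

```bash
python3 -m creep '[[0,0,0.6,0,0.2],[0,0,1.1,0,0.2],[0,0,1.45,0,0.2],[0,0,1.6,0,0.2],[0,0,1.67,0,0.2]]'; python3 -m creep '[[0,0,0,0,0.2],[0,0,0,0,0.6],[0,0,0,0,0.6],[0,0,0,0,0.6]]'; python3 -m creep '[[0,0,-0.7,0,0.6],[0,0,-1.4,0,0.6],[0,0,-2.1,0,0.8],[0,0,-2.5,0,1]]'; python3 -m creep '[[-0.8,-0.8,0,0,1],[-1.6,-1.6,0,0,1],[-2.4,-2.4,0,0,1],[-3.1,-3.2,0,0,1],[-3.1,-3.2,0,0,1]]'; python3 - <<'E'
from h import *
fit("wrist","nut_bright_c",save="pics/w6.png")
E
```

```text
clock: 16.6
position: [0.6572, 0.2564, 0.0222]
tool_rot: [3.141, -0.0, 1.569]
force: [-0.5, 0.0, -1.5]
grip_width: 0.0351
finger_force: 50.7
clock: 17.1
position: [0.6573, 0.2563, 0.0225]
tool_rot: [3.141, -0.0, 1.569]
force: [0.4, 0.5, 0.1]
grip_width: 0.0511
finger_force: 0.0
clock: 17.6
position: [0.6577, 0.2565, 0.1747]
tool_rot: [3.139, -0.001, 1.569]
force: [-0.5, -0.1, -0.5]
grip_width: 0.0836
finger_force: 0.0
clock: 18.23
position: [0.4627, 0.0679, 0.1725]
tool_rot: [-3.141, 0.002, 1.567]
force: [0.7, 1.5, 1.3]
grip_width: 0.0854
finger_force: 0.0
nut_bright_c p 0.96 IoU 0.677 cent [320. 131.] xy [0.4649 0.1181] hexdeg 56.9 | units x,y [0.84 0.03] twist 0.36 z 0.1725
```

View pics/w6.png

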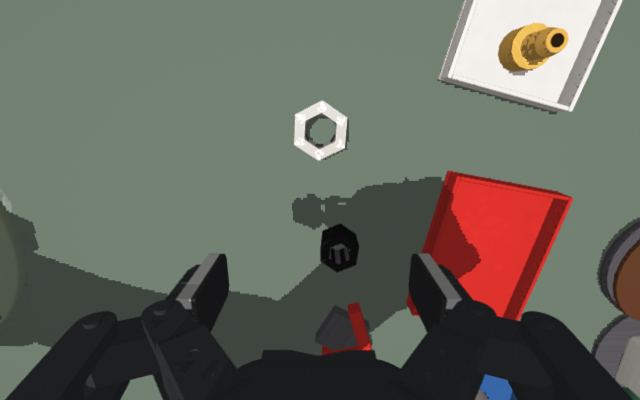

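The bright nut is at (320,131), its flats almost square to the jaws. I'll pick it up and work out the red tray from its visible rim corners (450,172) and (572,198).

```bash
python3 - <<'E'
from h import *
w=plane("wrist",[(450,172),(572,198)],.024)[:,:2]; a,b=w
ex=(b-a)/np.linalg.norm(b-a); ey=np.array([-ex[1],ex[0]]); c=(a+b)/2-.079*ey
print(np.linalg.norm(b-a),"centre",c.round(4),"ey",ey.round(3),(c+.034*ey).round(4),(c-.034*ey).round(4))
E
python3 -m creep '[[0.4,0,0.5,0.35,1],[0.84,0.03,1,0.35,1],[0.84,0.03,1.7,0.35,1],[0.84,0.03,2.4,0.35,1],[0.84,0.03,2.63,0.35,1]]'; python3 -m creep '[[0,0,0,0,0.2],[0,0,0,0,0.2],[0,0,0,0,0.2],[0,0,0,0,0.2],[0,0,0,0,0.2]]' 50; python3 -m creep '[[0,0,-0.6,0,0.2],[0,0,-1.2,0,0.2],[0,0,-1.8,0,0.2],[0,0,-1.8,0,0.2]]'
```

```text
0.1242462465925469 centre [ 0.6323 -0.0084] ey [0.208 0.978] [0.6393 0.0249] [ 0.6252 -0.0416]
clock: 18.95
position: [0.4664, 0.1219, 0.0123]
tool_rot: [-3.139, 0.0, 1.522]
force: [0.2, 0.5, -0.3]
grip_width: 0.0854
finger_force: 0.0
clock: 19.58
position: [0.4676, 0.1212, 0.0158]
tool_rot: [3.139, -0.001, 1.52]
force: [-1.8, 0.9, 6.9]
grip_width: 0.0444
finger_force: 50.3
clock: 20.08
position: [0.4684, 0.121, 0.1255]
tool_rot: [3.136, -0.001, 1.519]
force: [-0.8, 0.8, -2.7]
grip_width: 0.0444
finger_force: 53.8
```

```bash
python3 -m creep '[[-0.4,0.8,0,0,0.2],[-0.8,1.6,0,0,0.2],[-1.2,2.3,0,0,0.2],[-1.53,2.97,0,0,0.2],[-1.53,2.97,0,0,0.2]]'; python3 -m creep '[[0,0,0.6,0,0.2],[0,0,1.1,0,0.2],[0,0,1.45,0,0.2],[0,0,1.6,0,0.2],[0,0,1.66,0,0.2]]'
```

```text
clock: 20.7
position: [0.6418, 0.0176, 0.1215]
tool_rot: [3.141, 0.001, 1.517]
force: [0.2, 0.5, -3.0]
grip_width: 0.0449
finger_force: 53.8
clock: 21.32
position: [0.6402, 0.0204, 0.0228]
tool_rot: [3.141, -0.0, 1.521]
force: [-0.2, -0.4, -2.1]
grip_width: 0.0449
finger_force: 53.7
```

```bash
python3 -m creep '[[0,0,0.03,0,0.2],[0,0,0.03,0,0.2],[0,0,0.03,0,0.72],[0,0,0.03,0,0.72],[0,0,0.03,0,0.72]]'; python3 -m creep '[[0,0,-0.7,0,0.72],[0,0,-1.4,0,0.72],[0,0,-2.1,0,0.8],[0,0,-2.5,0,1]]'; python3 -m creep '[[-0.4,-0.8,0,0,1],[-0.8,-1.6,0,0,1],[-1.1,-2.2,0,0,1],[-1.3,-2.57,0,0,1],[-1.3,-2.57,0,0,1]]'; python3 - <<'E'
from h import *
fit("wrist","nut_black_c",save="pics/w7.png")
E
```

```text
clock: 21.95
position: [0.6402, 0.0202, 0.0211]
tool_rot: [3.141, -0.0, 1.52]
force: [-0.0, -0.6, 0.4]
grip_width: 0.0616
finger_force: 0.0
clock: 22.45
position: [0.6407, 0.0203, 0.1733]
tool_rot: [3.139, -0.0, 1.52]
force: [0.4, -0.7, -0.0]
grip_width: 0.0836
finger_force: 0.0
clock: 23.08
position: [0.4811, -0.0509, 0.1713]
tool_rot: [-3.142, 0.001, 1.519]
force: [0.7, 0.8, 0.4]
grip_width: 0.0853
finger_force: 0.0
nut_black_c p 0.66 IoU 0.75 cent [318. 131.] xy [ 4.838e-01 -4.000e-04] hexdeg 52.8 | units x,y [0.84 0.  ] twist 0.53 z 0.1713
```

View pics/w7.png

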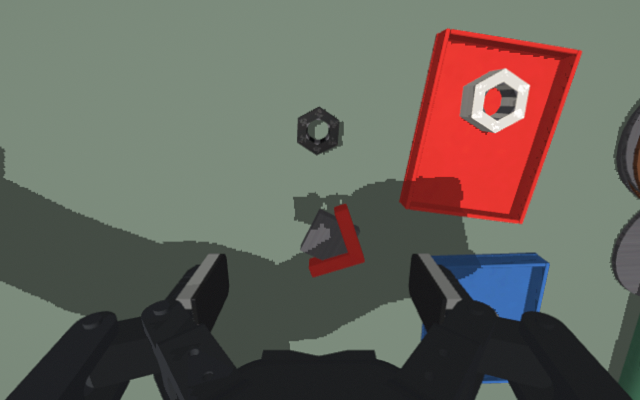

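The bright nut sits flat in the red tray near (498,98). The black nut is at (318,131); I'll enlarge it to check its orientation.

```bash
python3 - <<'E'
from h import *
im=cv2.imread("pics/w7.png"); s=status.observe()
g=cv2.resize(im[90:170,270:370],None,fx=7,fy=7,interpolation=cv2.INTER_CUBIC)
g=cv2.convertScaleAbs(g,alpha=1.6)
P=hexa(.036,.03)[0]@R.from_euler("z",52.8,degrees=True).as_matrix().T+[.4838,-.0004,0]
uv=((proj("wrist",P,s)-[270,90]+.5)*7-.5).round().astype(int)
cv2.polylines(g,[uv[:6]],1,(0,255,0),1); cv2.polylines(g,[uv[6:]],1,(0,0,255),1)
cv2.imwrite("pics/w7c.png",g)
w=plane("wrist",[(443,30),(580,50),(521,222),(405,203)],.024,s)[:,:2]; print(w.round(4),w.mean(0))
E
```

```text
[[ 0.5921  0.0769]
 [ 0.7084  0.0568]
 [ 0.6799 -0.0964]
 [ 0.5654 -0.0709]] [ 0.63646663 -0.00837376]
```

View pics/w7c.png

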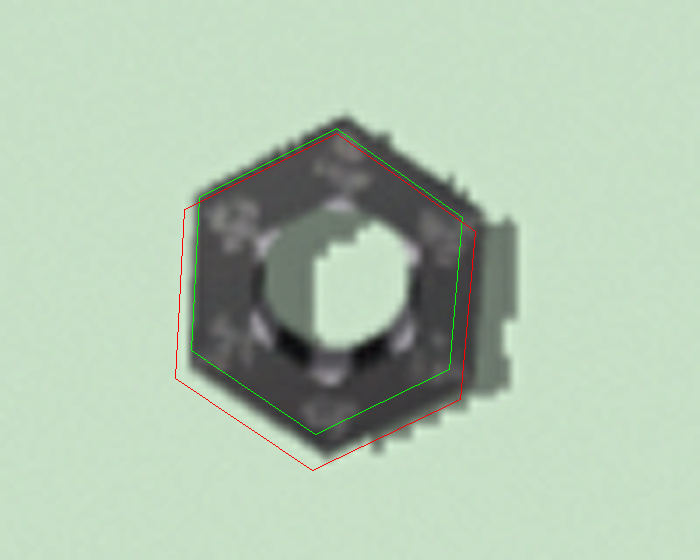

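The fit is about 2 px and 1° off: the true vertices tilt 2.7° against 4.1° in the overlay. I'll correct for that in the grasp.

```bash
python3 -m creep '[[0.4,0,0.5,0.38,1],[0.86,0.02,1,0.38,1],[0.86,0.02,1.7,0.38,1],[0.86,0.02,2.4,0.38,1],[0.86,0.02,2.6,0.38,1]]'; python3 -m creep '[[0,0,0,0,0.2],[0,0,0,0,0.2],[0,0,0,0,0.2],[0,0,0,0,0.2],[0,0,0,0,0.2]]' 50; python3 -m creep '[[0,0,-0.6,0,0.2],[0,0,-1.2,0,0.2],[0,0,-1.8,0,0.2],[0,0,-1.8,0,0.2]]'
```

```text
clock: 23.8
position: [0.4855, 0.0024, 0.0129]
tool_rot: [-3.139, 0.0, 1.469]
force: [-0.4, -0.2, 0.8]
grip_width: 0.0851
finger_force: 0.0
clock: 24.42
position: [0.4867, 0.0015, 0.0162]
tool_rot: [3.14, -0.0, 1.467]
force: [-1.8, -0.9, 12.9]
grip_width: 0.0352
finger_force: 48.7
clock: 24.92
position: [0.4874, 0.0013, 0.1258]
tool_rot: [3.136, -0.0, 1.466]
force: [-0.1, 0.2, -1.7]
grip_width: 0.0348
finger_force: 51.8
```

```bash
python3 -m creep '[[-0.2,0.8,0,0,0.2],[-0.4,1.6,0,0,0.2],[-0.5,2.2,0,0,0.2],[-0.55,2.44,0,0,0.2],[-0.55,2.44,0,0,0.2]]'; python3 -m creep '[[0,0,0.6,0,0.2],[0,0,1.1,0,0.2],[0,0,1.45,0,0.2],[0,0,1.6,0,0.2],[0,0,1.66,0,0.2]]'; python3 -m creep '[[0,0,0.04,0,0.2],[0,0,0.04,0,0.2]]'
```

```text
clock: 25.55
position: [0.6282, -0.0467, 0.122]
tool_rot: [-3.141, 0.0, 1.467]
force: [-0.2, -0.1, -1.4]
grip_width: 0.035
finger_force: 51.7
clock: 26.18
position: [0.6283, -0.0463, 0.0234]
tool_rot: [3.141, -0.0, 1.467]
force: [-0.4, 1.0, -2.4]
grip_width: 0.0351
finger_force: 51.7
clock: 26.42
position: [0.6284, -0.0464, 0.0214]
tool_rot: [3.141, -0.0, 1.467]
force: [0.8, 0.1, -0.0]
grip_width: 0.0349
finger_force: 51.7
```

Release, retreat and check all trays.

```bash
python3 -m creep '[[0,0,0,0,0.6],[0,0,0,0,0.6],[0,0,0,0,0.6]]'; python3 -m creep '[[0,0,-0.7,0,0.6],[0,0,-1.4,0,0.6],[0,0,-2.1,0,0.8],[0,0,-2.7,0,1]]'; python3 -m creep '[[-0.3,-0.8,0,0,1],[-0.6,-1.6,0,0,1],[-0.9,-2.2,-0.5,0,1],[-0.9,-2.4,-1,0,1],[-0.9,-2.4,-1,0,1]]'; python3 - <<'E'
from h import *
for c in("wrist","side","scene"): cv2.imwrite(f"pics/{c}f.png",grab_frame(c))
for n in("tape_measure_c","spray_can_c"):
    r=silhouettes("side",n)[0]; print(n,r["p"],plane("side",cent(r["mask"]),H[n]).round(3))
for n in MODEL:
    fit("side",n,zb=.004)
E
```

```text
clock: 26.8
position: [0.6283, -0.0464, 0.0211]
tool_rot: [3.141, -0.0, 1.467]
force: [-0.6, -0.4, -0.4]
grip_width: 0.0511
finger_force: 0.0
clock: 27.3
position: [0.6283, -0.0464, 0.1847]
tool_rot: [3.141, -0.0, 1.467]
force: [0.1, 0.5, 0.5]
grip_width: 0.0838
finger_force: 0.0
clock: 27.92
position: [0.4797, -0.0855, 0.245]
tool_rot: [3.138, 0.001, 1.467]
force: [-0.2, 0.4, -0.2]
grip_width: 0.0854
finger_force: 0.0
tape_measure_c 0.73 [[0.484 0.351 0.027]]
spray_can_c 0.65 [[0.565 0.447 0.095]]
nut_bright_c p 0.59 IoU 0.898 cent [367. 213.] xy [0.6411 0.0171] hexdeg 54.9 | units x,y [1.97 2.51] twist -0.1 z 0.2421
nut_black_c p 0.67 IoU 0.946 cent [378. 232.] xy [ 0.6291 -0.0487] hexdeg 53.5 | units x,y [0.86 2.42] twist 0.08 z 0.2422
bearing_c p 0.71 IoU 0.924 cent [433. 283.] xy [ 0.6555 -0.2253] hexdeg 0.4 | units x,y [-2.02  3.16] twist -0.0 z 0.2424
none
none
```

View pics/sidef.png

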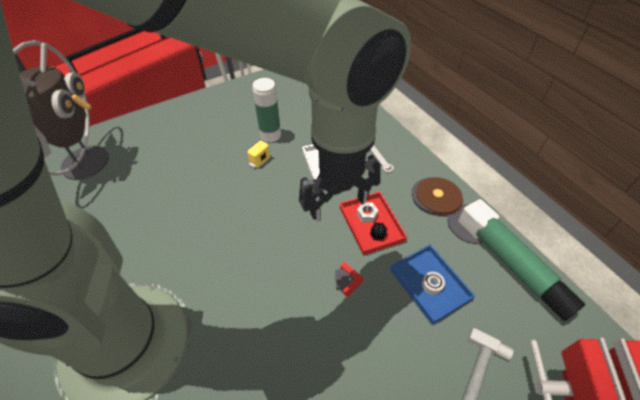

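View pics/wristf.png

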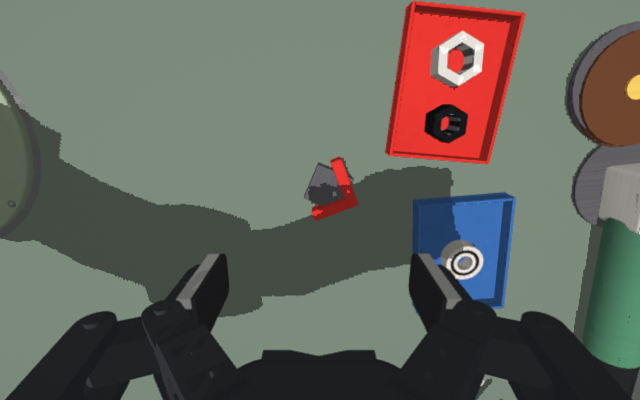

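Both nuts and the bearing lie flat in their trays, and the tape and can haven't moved. In the side view the arm hides the white tray, so I'll check it in the scene view.

```bash
python3 - <<'E'
from h import *
im=cv2.imread("pics/scenef.png"); cv2.imwrite("pics/sc.png",cv2.resize(im[140:300,200:450],None,fx=3,fy=3,interpolation=cv2.INTER_CUBIC))
for n in("brass_coupling_c","brass_hosetail_c"): fit("scene",n,zb=.004)
E
```

```text
brass_coupling_c p 0.76 IoU 0.942 cent [399. 208.] xy [0.6545 0.2557] hexdeg 7.4 | units x,y [5.95 2.32] twist -0.0 z 0.2429
brass_hosetail_c p 0.67 IoU 0.76 cent [376. 214.] xy [0.6363 0.1888] hexdeg 55.7 | units x,y [4.81 2.13] twist -0.0 z 0.2429
```

View pics/sc.png

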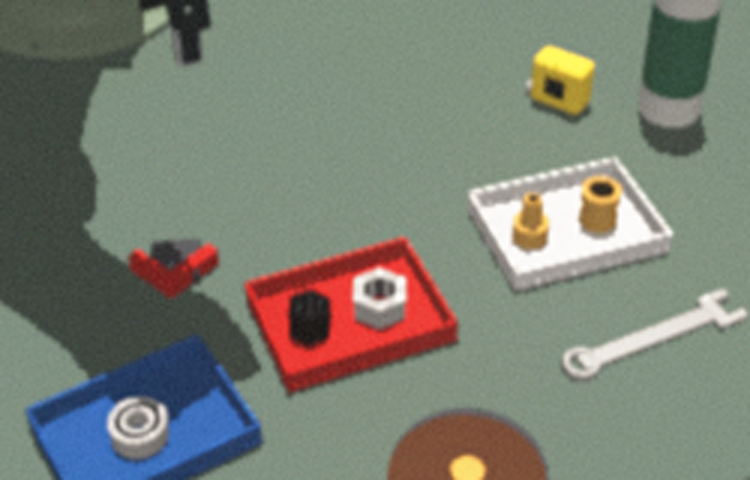

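All five parts are upright and flat in the right trays, so I'll hand the job in.

```bash
python3 -c "
from workcell import bot
print(bot.job_done())"
```

```text
the job is handed in; nothing more can be done
None
```

I sorted all five parts, each flat and upright in its tray in the last pictures, left the tape measure and spray can where they were, and handed the job in at about 29 s; the hand-in gave no verdict.

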